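# Open the child-proof vitamin bottle

### The job

Open the square vitamin bottle standing on the stool beside the fridge: grip its child-proof cap, press it down against its spring, keep it pressed while turning it anticlockwise (seen from above) until it is out of its lock, then lift it off. Finish still holding the cap level in the gripper, straight above the bottle's mouth and roughly 9 cm higher than it sat, and do not put it down or let go. Leave the canister, the mug on its coaster and the bowl where they stand.

Things in the scene. Friction and masses are not known exactly. Their poses are not given: they have to be found in the camera images.
- bottle: Square amber bottle, 68 mm wide, the only square one; immovable in a square steel holder (base 94 mm) on the stool. Origin: centre of its underside at z = 0; z up along the axis it shares with the cap. Square body to 92 mm, then a shoulder to a collar (52 mm diameter, top at 122 mm), then the neck under the cap. Stands in any of four places, turned up to 0.7 rad either way.
- cap: White round ribbed cap, 50 mm diameter, 36 mm high, 30 g. Origin: centre of its lower rim (130 mm above the stool at rest, flat top at 166 mm). Locked: turns under 10 degrees, does not lift. Pushed down 5 to 8 mm (7 is good, 8 is a hard stop) and kept down, it turns anticlockwise seen from above; past 50 degrees it lifts straight off (80 is good, stop at 140). Clockwise blocked.
- plug (a joint): How far the sprung grey plug (18 mm diameter) in the bottle's mouth is pushed in, in m: 0 with the cap at rest or off, 0.005 to 0.008 with the cap pressed down enough. The plug's top, 162 mm above the stool, carries the cap. Its spring pushes up with about 4 N at 0, rising by 1 N per mm (11 N at 7 mm).
- mouth (a point): Centre of the bottle's mouth, on the bottle's axis, 152 mm above the stool; z up. The neck below it is 24 mm thick with two side lugs, 36 mm across. The cap sits on it with 2 mm of sideways play, and the turn is light. Locked, the cap's x axis lies along the bottle's.
- canister: Bystander: grey round lidded canister, 98 mm diameter, 128 mm high with its lid's small knob; loose. Origin: centre of the underside.
- coaster: Bystander: round wooden coaster, 96 mm diameter, 8 mm thick, loose, under the mug. Origin: centre of the underside.
- mug: Bystander: stainless steel mug, 76 mm diameter, 85 mm high, with a handle to its own +y; loose, on the coaster. Origin: centre of the underside.
- bowl: Bystander: white ceramic bowl, 120 mm diameter, 55 mm high; loose. Origin: centre of the underside.
- dispenser: Bystander: immovable plastic cereal dispenser with a round clear hopper (104 mm diameter, its lid 110 mm) and a press button on its front, 298 mm high, at the left edge of the stool. Origin: centre of the underside.
Not all that is in view belongs to the job. Of the things that look like the cap, the middle-sized one is meant.

How it is judged:
By the outcome, as a careful person would: the job done as asked, in the order asked, and still so for the second after the job is handed in, while the arm keeps its last pose, push and grip.
It also fails if it takes over 40 s, if anything falls off the work surface, if the arm or the gripper's body presses on something with over 40 N, if the wrist force passes 120 N, or if a joint passes its speed limit or range.

### The arm

A 6-joint arm with a two-finger parallel gripper is mounted at the origin on the work surface. World frame = base frame: x ahead of the robot, y to its left, z up, the work surface at z = 0. Lengths are in m, angles in rad, forces in N, time in s.
With the tool pointing down it reaches from about 0.4 to 0.825 m from the base axis. Payload 7 kg.
Tool frame: the origin (TCP) lies between the finger pads; the fingertips stand 11 mm ahead of it and the grasp point (between the pads) lies 8 mm behind it; z points along the fingers, y is the line along which they close (so a half turn about z gives the same grasp; the last joint's range is limited). The gripper opens to 85 mm and grips with 20 to 120 N. Pads are 22 mm wide; open, the fingers measure 114 mm over their backs; the gripper's body (76 mm by 85 mm) begins 54 mm behind the grasp point. The pads swing forward as they close: fully open they stand 13 mm farther back than shut.
Start: joints at [-0.868, 0.359, 0.012, 0, -1.224, -0.288], TCP at [0.272, -0.618, 0.242] pointing down, gripper open.
Joint ranges: [-3.07, 3.07], [-1.43, 2.12], [-1.02, 1.25], [-3.03, 1.67], [-3.05, -0], [-3.03, 3.03]. Speed limits (rad/s): [2.39, 2.39, 3.01, 3.14, 3.14, 3.14].

### API

Orientations are given as a unit quaternion [w, x, y, z].
In Python, from cell import env gives the robot as it stands.
- The arm moves only by the tool jog_arm, never from a script. Its argument "series" is a list of rows, each a list of 2 entries, a list of its own where there are three numbers: the shift along the tool's x, y, z in m, then the turn about the tool's z in degrees. A call has exactly 10 rows; each row is the pose to reach, as a shift and turn from the pose commanded when the call began, along the tool's axes at that moment; what a row does not reach only later rows make up. A row lasts 1/10 s, in which the tool goes at most 50 mm and 8.59 degrees, less where a joint would pass 70% of its speed; a pose out of reach is approached as far as the arm can. A call with a gripper value outside its range is refused whole. "claw" is the opening, from 0 (shut) to 1 (fully open), set as the call begins (left out, the last holds). The fingers move at their own pace and stop on an object; the grip force is fixed at half the most. Time passes only in rows, so rows that repeat a pose let the fingers close, or fill a call up. It gives the time, the measured TCP pose, the force, the opening and the grip force at its end, in the units of the state.
- env.state(): the state, without advancing time (a new reading comes with each control period).
- env.capture(name): name is "scene" or "top"; returns the picture (400x640x3 uint8, red, green, blue); there is no depth.
- env.camera_params(name): a dict with "K" (3x3 intrinsics, pixels), "eye" and "orientation" of the camera in the world. Camera axes: x right, y down, z forward; pixel columns grow to the right and rows downward; lengths in m; the calibration is good to about 2 mm. A picture is of the moment at which its call begins. camera_params takes no time and is no camera call.
- env.close_job(): hands the job in; it is judged then, once.
Trained networks look in the newest picture that a camera, given by its name, has taken for a name from the list of things; names that differ only in an ending like _2 or _b are one class to them, and where a whole thing is asked for, a point or a joint stands for the part that bears it (a point fixed in the world has none). Each returns a list of dicts, best first, with "p" (0 to 1); they miss things now and then, are a little off and sometimes report something else, mostly with a low value. They report only what shows in the picture. A call takes as long as a camera call. They do not tell look-alikes from the thing itself.
- env.spot_in(target, camera): "at" ([row, column] in pixels, amid what is visible of it).
- env.tip_of(target, camera): "at" ([row, column] in pixels: a listed point, or the origin of a listed thing).
The state is a dict: "clock": time; "joint_positions": joint angles; "joint_velocities": joint speeds; "joint_efforts": joint torques, N m; "ee_pos": TCP position; "ee_rot": TCP orientation; "contact_force": force on the tool from outside, world axes, zero at the start; "moment": the same for the moment, N m; "opening": finger opening in m; "finger_force": force on a finger pad.
Only numpy, scipy, OpenCV 4.12 (cv2) and the standard library are available. Lean on these libraries where they do the work, as an engineer would, in place of code of your own. Each camera call takes 0.05 s, during which the arm holds its last target. There are 200 camera calls.

## Working session

There is one attempt and no reset: what is moved stays moved. The work goes in short steps, Python scripts to look and compute and a tool call to move; the robot and the scene stay as the last step left them, time stands still between calls to the robot, and variables do not carry over. Pictures are saved under pics/ and viewed, at most 10 in all, crops included, and the job is handed in when it is done.

Besides the shell and the picture viewer there is one more tool, called as name(argument=value, ...) on one line, values as JSON. jog_arm: Moves the arm, as the interface text tells. Its arguments: {"type":"object","properties":{"series":{"type":"array"},"claw":{"type":"number"}},"required":["series"]}

```bash
mkdir -p pics; ls
python3 - <<'E'
from cell import env
import cv2,numpy as np
s=env.state();print(s)
for c in ("scene","top"):
    im=env.capture(c);cv2.imwrite(f"pics/{c}0.png",im[:,:,::-1])
    p=env.camera_params(c);print(c,p)
    for t in ("cap","bottle","mouth"):
        print(t,"spot",env.spot_in(t,c),"tip",env.tip_of(t,c))
E
```

```text
pics
{'clock': 0.0, 'joint_positions': array([-8.67886535e-01,  3.59379304e-01,  1.10506315e-02, -3.58862872e-04,
       -1.22415860e+00, -2.88111096e-01]), 'joint_velocities': array([ 0.00047978,  0.00112002,  0.0006052 , -0.00060846,  0.00090563,
       -0.00119987]), 'joint_efforts': array([ 1.24306393e-04, -5.83320165e+01,  2.93419039e+01,  6.93678394e+00,
       -6.01347900e-03,  3.60231610e-06]), 'ee_pos': array([ 0.27181032, -0.61731794,  0.24136346]), 'ee_rot': array([-2.53590586e-04, -2.05855810e-01,  9.78581955e-01,  8.24002992e-04]), 'contact_force': array([-0.24485466,  0.41465094,  0.30304657]), 'moment': array([-0.01158058, -0.01123352,  0.03380105]), 'finger_force': 0.0, 'opening': 0.08558711477750684}
scene {'K': array([[411.97951635,   0.        , 318.74589084],
       [  0.        , 411.97951635, 199.91457016],
       [  0.        ,   0.        ,   1.        ]]), 'eye': array([ 1.00121249, -0.15082029,  0.63707792]), 'orientation': array([-0.31736296,  0.78422923,  0.49422498, -0.20001734])}
cap spot [{'at': [170.4, 294.1], 'p': 0.91}, {'at': [230.9, 407.3], 'p': 0.
[... 354 characters left out ...]
504,   0.        , 311.37712014],
       [  0.        , 471.27867504, 192.97347647],
       [  0.        ,   0.        ,   1.        ]]), 'eye': array([0.35670114, 0.06539992, 1.13249101]), 'orientation': array([-0.07134835,  0.71595438, -0.69090957,  0.07044648])}
cap spot [{'at': [224.9, 324.3], 'p': 0.78}, {'at': [177.4, 248.8], 'p': 0.59}, {'at': [234.5, 267.4], 'p': 0.53}, {'at': [153.9, 414.5], 'p': 0.38}] tip [{'at': [228.1, 320.1], 'p': 0.86}, {'at': [236.0, 269.6], 'p': 0.63}, {'at': [160.7, 408.7], 'p': 0.38}]
bottle spot [{'at': [241.4, 313.0], 'p': 0.56}] tip [{'at': [234.6, 314.6], 'p': 0.97}]
mouth spot [{'at': [237.6, 315.9], 'p': 0.95}] tip [{'at': [246.5, 401.9], 'p': 0.67}]
```

View pics/scene0.png

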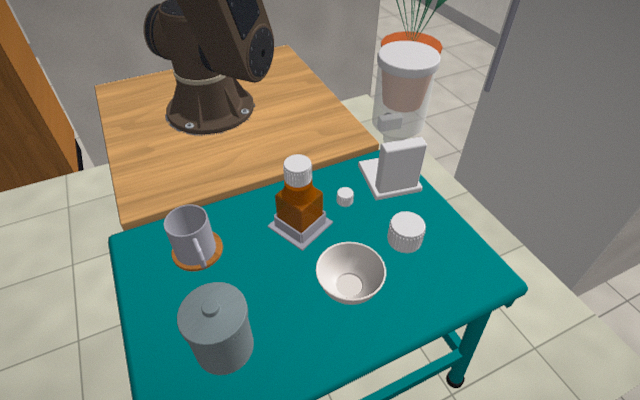

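View pics/top0.png

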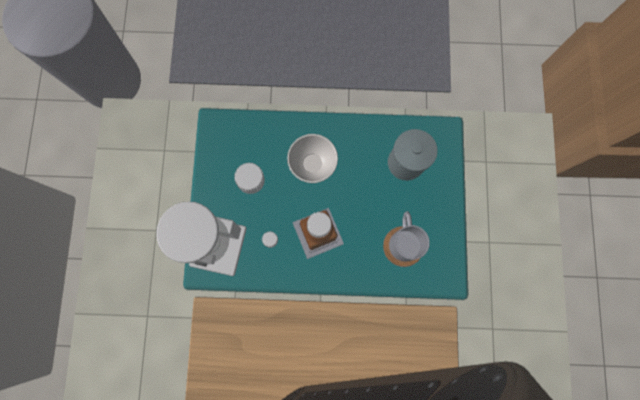

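The look-alikes in the scene picture are the cap on the bottle at (170,296), a large one at (231,407) and a small one at (196,344). The middle-sized one is the cap on the amber bottle. I'll check that in an enlarged crop and triangulate it from both views.

```bash
cat > h.py <<'E'
import numpy as np,cv2
from scipy.spatial.transform import Rotation as R
from cell import env
def cam(c):
    p=env.camera_params(c);q=p["orientation"]
    return p["K"],p["eye"],R.from_quat([*q[1:],q[0]]).as_matrix()
def ray(c,rc):
    K,e,M=cam(c);d=M@np.linalg.solve(K,[rc[1],rc[0],1]);return e,d/np.linalg.norm(d)
def tri(a,b):
    (e1,d1),(e2,d2)=ray("scene",a),ray("top",b)
    t=np.linalg.lstsq(np.c_[d1,-d2],e2-e1,rcond=None)[0]
    p,q=e1+t[0]*d1,e2+t[1]*d2;return (p+q)/2,np.linalg.norm(p-q)
def proj(c,X):
    K,e,M=cam(c);x=K@(M.T@(np.asarray(X)-e));return (x[:2]/x[2])[::-1]
def onz(c,rc,z):
    e,d=ray(c,rc);return e+d*(z-e[2])/d[2]
E
python3 - <<'E'
from h import *
print("cap",tri((170.4,295.5),(224.9,319.5)))
print("big",tri((231,407),(177.4,248.8)),"small",tri((196,344.5),(239,269.5)))
print("bowlrim",tri((270,350),(158,312.5)))
for n in("spot","x"):pass
K,e,M=cam("scene")
a=cv2.imread("pics/scene0.png")[145:255,255:435];b=cv2.imread("pics/top0.png")[195:265,260:355]
a=cv2.resize(a,None,fx=4.4,fy=4.4,interpolation=2)[:300*2];b=cv2.resize(b,None,fx=6,fy=6,interpolation=2)
cv2.imwrite("pics/c1.png",a[:,:790]);cv2.imwrite("pics/c2.png",b)
E
```

```text
cap (array([0.48906257, 0.04956148, 0.14619318]), np.float64(0.0024666353914881505))
big (array([0.61504241, 0.22294679, 0.02435739]), np.float64(0.0006607383609169795)) small (array([0.46913146, 0.16556653, 0.01226004]), np.float64(0.0019845203483653396))
bowlrim (array([0.66177143, 0.07078573, 0.05049541]), np.float64(0.0005906162325009104))
```

View pics/c1.png

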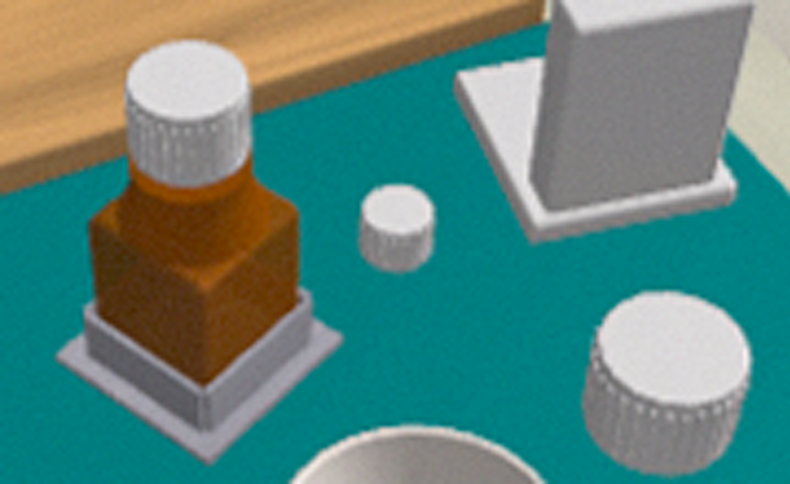

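View pics/c2.png

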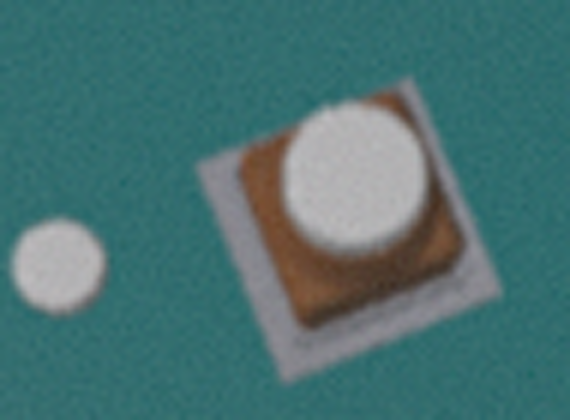

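The crop confirms it: the cap on the amber bottle is mid-sized, with the small cap and the large lid lying free on the stool. In crop c1 the cap's top centre is at about (81,189). In c2 it is at about (173,356), and the holder corners show its centre at about (229,349).

Run:
```python
from h import *
f=lambda r,c,r0,c0,s:(r0+(r+.5)/s-.5,c0+(c+.5)/s-.5)
t=f(173,356,195,260,6); s=f(81,189,145,255,4.4)
print("captop",tri(s,t))
C=[f(r,c,195,260,6) for c,r in((200,163),(410,78),(500,293),(287,382))]
B=np.array([onz("top",k,.003) for k in C]);print("base",B.mean(0),np.linalg.norm(np.diff(B,axis=0),axis=1))
d=B[1]-B[0];print("yaw mod90",np.degrees(np.arctan2(d[1],d[0])))
for z in(.166,):print(onz("top",t,z),onz("scene",s,z))
# detector refs
for n in("canister","mug","bowl","coaster"):print(n,env.tip_of(n,"top")[:1],env.tip_of(n,"scene")[:1])
q=env.state()["ee_rot"];print(R.from_quat([*q[1:],q[0]]).as_matrix().round(3))
```

```text
captop (array([0.49025758, 0.05233893, 0.1632349 ]), np.float64(0.00012121687203185432))
base [0.49001006 0.05210382 0.003     ] [0.09163462 0.09387475 0.09195567]
yaw mod90 -65.69668563224151
[0.48985563 0.05231946 0.166     ] [0.4932576  0.05121088 0.166     ]
canister [{'at': [159.7, 410.4], 'p': 0.58}] [{'at': [348.5, 224.4], 'p': 0.87}]
mug [{'at': [246.3, 403.7], 'p': 0.92}] [{'at': [249.4, 195.3], 'p': 0.8}]
bowl [{'at': [165.9, 312.5], 'p': 0.94}] [{'at': [285.1, 350.6], 'p': 0.58}]
coaster [{'at': [245.0, 398.7], 'p': 0.67}] [{'at': [249.8, 196.4], 'p': 0.86}]
[[-0.915 -0.403 -0.   ]
 [-0.403  0.915 -0.   ]
 [ 0.     0.    -1.   ]]
```

jog_arm(series=[[[-0.005, 0.005, 0], 0], [[-0.019, 0.021, 0], 0], [[-0.042, 0.047, 0], 0], [[-0.07, 0.079, 0], 0], [[-0.098, 0.11, 0], 0], [[-0.127, 0.141, 0], 0], [[-0.155, 0.173, 0], 0], [[-0.183, 0.204, 0], 0], [[-0.211, 0.236, 0], 0], [[-0.239, 0.267, 0], 0]], claw=1)

```text
clock: 2.1
ee_pos: [0.3832, -0.2751, 0.2426]
ee_rot: [0.0, -0.206, 0.979, -0.0]
contact_force: [1.6, 0.7, 0.3]
opening: 0.0855
finger_force: 0.0
```

jog_arm(series=[[[-0.028, 0.031, 0], 0], [[-0.056, 0.063, 0], 0], [[-0.084, 0.094, 0], 0], [[-0.113, 0.126, 0], 0], [[-0.141, 0.157, 0], 0], [[-0.169, 0.189, 0], 0], [[-0.195, 0.22, 0], 0], [[-0.215, 0.243, 0], 0], [[-0.227, 0.254, 0], 0], [[-0.23, 0.257, 0], 0]])

```text
clock: 3.1
ee_pos: [0.4904, 0.0523, 0.2422]
ee_rot: [-0.0, -0.207, 0.978, -0.0]
contact_force: [-0.2, -0.8, -0.9]
opening: 0.0855
finger_force: 0.0
```

Run:
```python
from h import *
im=env.capture("scene");cv2.imwrite("pics/s2.png",cv2.resize(im[40:260,200:420,::-1],None,fx=2.7,fy=2.7))
s=env.state();print(s["joint_positions"].round(3),s["ee_pos"])
```

```text
[ 0.505  0.056 -0.378 -0.    -1.137 -1.659] [0.49019289 0.05173632 0.24214455]
```

View pics/s2.png

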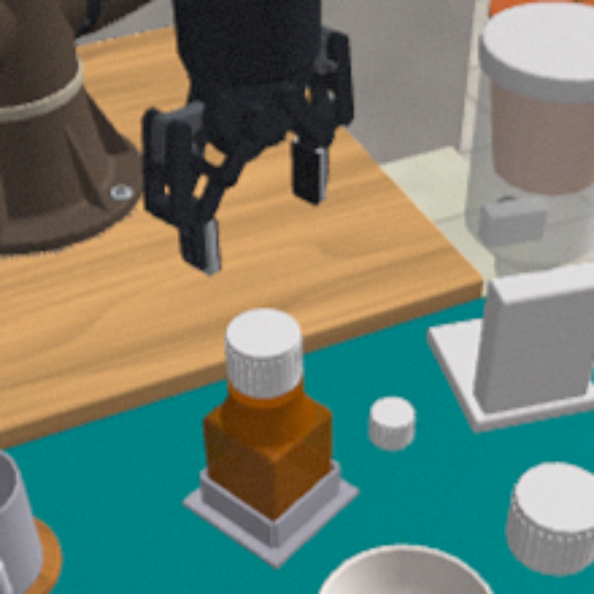

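The open fingers stand symmetrically over the cap, whose top is at about (335,263) in the crop. I'll descend and then close.

jog_arm(series=[[[0, 0, 0.005], 0], [[0, 0, 0.017], 0], [[0, 0, 0.03], 0], [[0, 0, 0.043], 0], [[0, 0, 0.056], 0], [[0, 0, 0.069], 0], [[0, 0, 0.08], 0], [[0, 0, 0.09], 0], [[0, 0, 0.096], 0], [[0, 0, 0.097], 0]])

```text
clock: 4.15
ee_pos: [0.4897, 0.0505, 0.1445]
ee_rot: [-0.001, -0.206, 0.979, -0.0]
contact_force: [-0.0, 0.2, 0.3]
opening: 0.0852
finger_force: 0.0
```

jog_arm(series=[[[0, 0, 0], 0], [[0, 0, 0], 0], [[0, 0, 0], 0], [[0, 0, 0], 0], [[0, 0, 0], 0], [[0, 0, 0], 0], [[0, 0, 0], 0], [[0, 0, 0], 0], [[0, 0, 0], 0], [[0, 0, 0], 0]], claw=0)

```text
clock: 5.15
ee_pos: [0.4903, 0.051, 0.1455]
ee_rot: [0.0, -0.206, 0.979, 0.0]
contact_force: [-1.5, 2.2, 4.7]
opening: 0.0482
finger_force: 61.3
```

jog_arm(series=[[[0, 0, 0.001], 0], [[0, 0, 0.002], 0], [[0, 0, 0.003], 0], [[0, 0, 0.004], 0], [[0, 0, 0.005], 0], [[0, 0, 0.006], 0], [[0, 0, 0.007], 0], [[0, 0, 0.007], 0], [[0, 0, 0.007], 0], [[0, 0, 0.007], 0]])

```text
clock: 6.15
ee_pos: [0.4905, 0.051, 0.139]
ee_rot: [0.001, -0.206, 0.979, 0.0]
contact_force: [-3.3, 3.4, 10.8]
opening: 0.048
finger_force: 61.9
```

jog_arm(series=[[[0, 0.0005, 0], 0], [[0, 0.001, 0], 0], [[0, 0.001, 0], -2], [[0, 0.001, 0], -5], [[0, 0.001, 0], -9], [[0, 0.001, 0], -13], [[0, 0.001, 0], -17], [[0, 0.001, 0], -21], [[0, 0.001, 0], -24], [[0, 0.001, 0], -25]])

```text
clock: 7.15
ee_pos: [0.4909, 0.0518, 0.1393]
ee_rot: [0.001, -0.414, 0.91, -0.0]
contact_force: [-0.1, 1.3, 9.7]
opening: 0.0482
finger_force: 61.6
```

```bash
python3 -c "
from cell import env
s=env.state();print({k:s[k].round(3) for k in('contact_force','moment','joint_positions','ee_pos')})"
```

```text
{'contact_force': array([-0.064,  1.265,  9.7  ]), 'moment': array([ 0.234, -0.011, -0.025]), 'joint_positions': array([ 5.050e-01,  1.560e-01, -5.250e-01,  1.000e-03, -8.880e-01,
       -1.223e+00]), 'ee_pos': array([0.491, 0.052, 0.139])}
```

jog_arm(series=[[[0, 0, 0.001], -2], [[0, 0, 0.001], -7], [[0, 0, 0.001], -14], [[0, 0, 0.001], -21], [[0, 0, 0.001], -28], [[0, 0, 0.001], -35], [[0, 0, 0.001], -42], [[0, 0, 0.001], -49], [[0, 0, 0.001], -56], [[0, 0, 0.001], -60]])

```text
clock: 8.15
ee_pos: [0.4911, 0.052, 0.1387]
ee_rot: [-0.001, 0.815, -0.58, 0.001]
contact_force: [0.1, 1.1, 12.8]
opening: 0.0483
finger_force: 61.8
```

```bash
python3 -c "
from cell import env
s=env.state();print({k:s[k].round(3) for k in('contact_force','moment','joint_positions','ee_pos')})"
```

```text
{'contact_force': array([ 0.077,  1.145, 12.756]), 'moment': array([ 0.608,  0.371, -0.069]), 'joint_positions': array([ 0.505,  0.157, -0.525,  0.001, -0.886, -0.173]), 'ee_pos': array([0.491, 0.052, 0.139])}
```

jog_arm(series=[[[0, 0, 0], 0], [[0, 0, -0.002], 0], [[0, 0, -0.004], 0], [[0, 0, -0.006], 0], [[0, 0, -0.008], 0], [[0, 0, -0.01], 0], [[0, 0, -0.012], 0], [[0, 0, -0.015], 0], [[0, 0, -0.017], 0], [[0, 0, -0.017], 0]])

```text
clock: 9.15
ee_pos: [0.4896, 0.0517, 0.1544]
ee_rot: [0.0, 0.813, -0.582, -0.0]
contact_force: [-0.0, 0.4, -0.6]
opening: 0.0481
finger_force: 61.5
```

jog_arm(series=[[[0, 0, -0.003], 0], [[0, 0, -0.01], 0], [[0, 0, -0.02], 0], [[0, 0, -0.032], 0], [[0, 0, -0.044], 0], [[0, 0, -0.056], 0], [[0, 0, -0.067], 0], [[0, 0, -0.075], 0], [[0, 0, -0.079], 0], [[0, 0, -0.08], 0]])

```text
clock: 10.15
ee_pos: [0.4897, 0.0518, 0.2347]
ee_rot: [-0.0, 0.813, -0.582, 0.0]
contact_force: [-0.8, 0.2, -0.1]
opening: 0.0478
finger_force: 61.5
```

Run:
```python
from h import *
im=env.capture("scene");cv2.imwrite("pics/s3.png",cv2.resize(im[40:260,200:420,::-1],None,fx=2.7,fy=2.7))
s=env.state();print(s["ee_pos"],s["contact_force"],s["opening"],s["finger_force"])
```

```text
[0.48961935 0.05177214 0.23442847] [-0.73648385 -0.12519358 -0.96407417] 0.04794050109781719 61.53660294483416
```

View pics/s3.png

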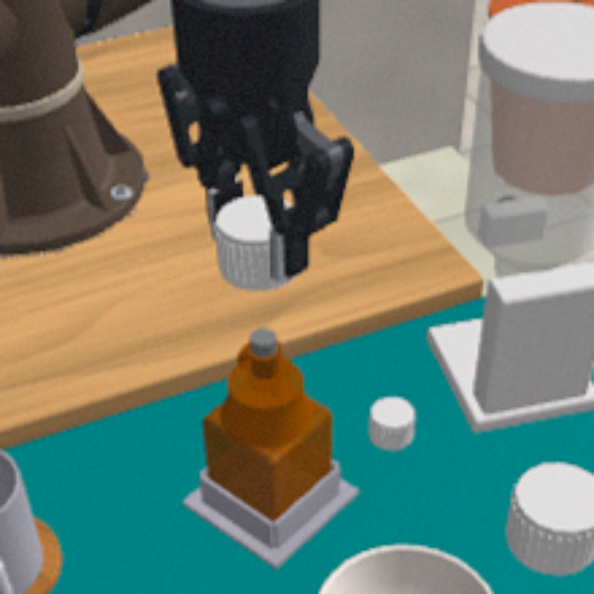

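The cap is off and held between the fingers at about (240,250), with the grey plug exposed at (340,263). I'll check the cap's height and tilt by projecting the expected outline onto the picture.

Run:
```python
from h import *
im=cv2.imread("pics/s3.png");a=np.linspace(0,2*np.pi,80)
for z,c in((.255,(0,0,255)),(.219,(0,255,0))):
    P=[proj("scene",[.490+.025*np.cos(t),.052+.025*np.sin(t),z]) for t in a]
    for r,q in P: cv2.circle(im,(int((q-199.5)*2.7),int((r-39.5)*2.7)),1,c,-1)
cv2.imwrite("pics/s4.png",cv2.resize(im[150:380,150:380],None,fx=2.6,fy=2.6,interpolation=2))
```

```text
(no output)
```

View pics/s4.png

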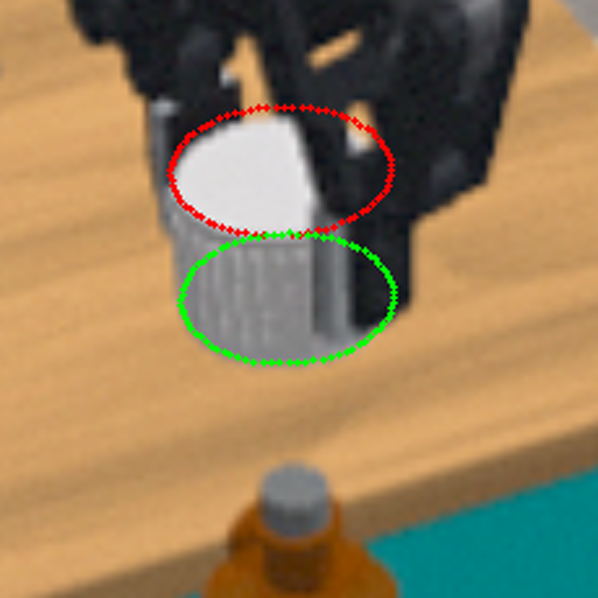

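The cap matches the expected level outline to within about 2 mm, roughly 9 cm up, so I'm handing the job in.

```bash
python3 -c "
from cell import env
print(env.close_job())"
```

```text
the job is handed in; nothing more can be done
None
```

The cap was pressed down, turned about 85° anticlockwise and lifted off; I handed the job in with it held level about 9 cm above where it sat, over the bottle's mouth, at about 10 s on the robot's clock.

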